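# Lock the eclair tray in its display dock

### The arm

A 6-joint arm with a two-finger parallel gripper is mounted at the origin on the work surface. World frame = base frame: x ahead of the robot, y to its left, z up, the work surface at z = 0. Lengths are in mm, angles in degrees, forces in N, time in s.
With the tool pointing down it reaches from about 325 to 925 mm from the base axis. Payload 3.1 kg.
Tool frame: the origin (TCP) lies at the very end of the fingers, on their centre line; the grasp point (between the pads) lies grasp_offset behind it (grasp_offset is the distance from the TCP to the grasp point, in mm); z points along the fingers, y is the line along which they close (so a half turn about z gives the same grasp; the last joint's range is limited). The gripper opens to 85 mm and grips with 20 to 120 N. Pads are 22 mm wide; open, the fingers measure 114 mm over their backs; the gripper's body (76 mm by 85 mm) begins 54 mm behind the grasp point. The pads swing forward as they close: fully open they stand 13 mm farther back than shut.
Start: joints at [-78.679, 12.427, 92.441, -0, 75.132, -6.429], TCP at [190.564, -595.252, 201.7] pointing down, gripper open.
Joint ranges: [-157.48, 157.48], [-44.54, 120.13], [17.64, 146.25], [-64.5, 244.5], [7.68, 150.69], [-147.95, 147.95]. Speed limits (degrees/s): [159.86, 159.86, 180, 180, 180, 180].

### API

Orientations are given as [roll, pitch, yaw] about the fixed x, y, z axes, in that order (R = Rz(yaw) Ry(pitch) Rx(roll)).
In Python, from station import * gives the robot as it stands. Calls block until the motion is done:
- goto(position, orientation): joint-space move of the TCP to a pose.
- move_l(position, attitude=None, speed=150): straight line of the TCP; attitude=None keeps the orientation; speed is the mean speed in mm/s.
- move_j(angles): joint-space move.
- grip(opening, squeeze=None): finger opening in mm; squeeze is the grip in N (None keeps the last); returns when the fingers have stopped.
- wait(seconds).
- solve_ik(position, orientation): joint angles nearest the present ones, or None.
- get_obs(): the state.
- get_image(name): name is "scene" or "top" or "wrist"; returns the picture (420x560x3 uint8, red, green, blue); there is no depth.
- get_calibration(name): a dict with "fx", "fy", "cx", "cy" (pixels), "R" (3x3) and "t" (3): a world point X has camera coordinates R X + t; the wrist camera has in their place "mount" (4x4, takes a point from camera to tool coordinates, whose origin is the TCP and whose axes are the flange's). Camera axes: x right, y down, z forward; pixel columns grow to the right and rows downward; lengths in mm; the calibration is good to about 2 mm. A picture is of the moment at which its call begins: read the wrist's pose just before it. get_calibration takes no time and is no camera call.
A pose or a line that the arm cannot do raises Unreachable and nothing moves.
- sign_off(): hands the job in; it is judged then, once.
Trained networks look in the newest picture that a camera, given by its name, has taken for a name from the list of things; names that differ only in an ending like _2 or _b are one class to them, and where a whole thing is asked for, a point or a joint stands for the part that bears it (a point fixed in the world has none). Each returns a list of dicts, best first, with "score" (0 to 1); they miss things now and then, are a little off and sometimes report something else, mostly with a low value. They report only what shows in the picture. A call takes as long as a camera call. They do not tell look-alikes from the thing itself.
- spot_in(name, camera): "extent" ([centre column, centre row, width, height] in pixels, round what is visible of it).
- regions_of(name, camera): "region" (420x560 bool, what is visible of it) and "extent" ([centre column, centre row, width, height] in pixels, round what is visible of it).
The state is a dict: "t": time; "joint_pos": joint angles; "qvel": joint speeds; "effort": joint torques, N m; "tcp_pos": TCP position; "ee_rot": TCP orientation; "wrist_force": force on the tool from outside, world axes, zero at the start; "moment": the same for the moment, N m; "grip_width": finger opening in mm; "grip_force": force on a finger pad.
Only numpy, scipy, OpenCV 4.12 (cv2) and the standard library are available. Lean on these libraries where they do the work, as an engineer would, in place of code of your own. Each camera call takes 0.05 s, during which the arm holds its last target. There are 200 camera calls.

### The job

A tray of eclairs sits partly pulled out of its wire dock on the doughnut-shop counter. With your fingertips, push the tray straight in until it is fully home against the back stop, then push the dock's retaining lever over past upright so that it snaps down across the front of the tray. Only push, gently: do not grip or force the lever, do not lift or tip the tray or take eclairs off it, and leave the other things on the counter where they stand.

Things in the scene. Friction and masses are not known exactly. Their poses are not given: they have to be found in the camera images.
- dock: Cream wire tray dock fixed to the counter. x: direction the tray slides in, z up; origin on the counter under the centre of the home tray. Wire shelf: top 30 mm above the counter, x -160 to +105, y +-95 mm. Side guides, tops 60 mm high, inner faces y = +-88 mm, x -75 to +105 mm. Back stop face x = +100 mm, 70 mm high. Lever pivot block 26 x 30 x 69 mm high at x -114, y -107 mm.
- tray: Loose lime-green open tray, 200 (x) by 170 (y) by 22 mm high, walls and floor 5 mm, 0.2 to 0.42 kg, on the dock's shelf with 3 mm play to each side guide. Origin: centre of its underside, 30 mm above the counter. It starts at dock x = -40 to -70 mm; home is its origin at the dock's origin in x and y. Pushing it takes about 3 to 9 N.
- tray_front (a point): Middle of the top edge of the tray's front wall (the outer face, on the robot's side), 52 mm above the counter; push here, on the wall's outer face, along the dock's +x.
- lever (a joint): Retaining lever's angle (rad), turning in the dock's y-z plane: 0 = open, leaning 26 degrees to the dock's -y, away from the tray; 0.45 = upright (dead centre); 2.09 = shut stop, almost level across the tray's front, towards dock +y. A spring drives it away from 0.45 either way, so past 0.45 it snaps shut by itself. Moving it off the open stop takes about 2 to 6 N at the ball (more if the finger drags on it), none at upright.
- lever_tip (a point): Centre of the black ball (20 mm diameter) at the free end of the lever, a 10 mm steel rod; 100 mm from the pivot. Open, it is at dock x = -114, y = -146 mm, 145 mm above the counter; upright 155 mm above the counter; shut, dock y = -3 mm, 48 mm above the counter.
- lever_pivot (a point): The lever's hinge point, fixed on the dock at dock x = -114, y = -103 mm, 55 mm above the counter. The hinge axis runs along the dock's x.
- cup: Loose open paper cup, 76 mm across the rim, 95 mm high, left of the dock (then the shaker is right) or right of it; origin under its centre. Leave alone.
- mug: Loose white mug, 80 mm across, 90 mm high, handle at its +y, beside the dock; origin under its centre. Leave alone.
- shaker: Loose glass shaker, 60 mm across, 130 mm high, steel cap, right or left of the dock; origin under its centre. Leave alone.
- tongs: Steel tongs, 250 mm long (x), 36 mm wide, 12 mm high, lying on the counter to the left; origin under the middle. Leave alone.
- carton: Loose cardboard carton 140 x 100 x 70 mm on the right of the counter; origin under its centre. Leave alone.
- bell: Small steel counter bell, 72 mm across, 46 mm high, on the counter on the robot's side; origin under its centre. Leave alone.
- eclair0: Loose chocolate-topped eclair, 127 x 42 x 34 mm, lying along the tray's x in the tray (right one as seen from the robot), 0.05 kg; origin under its centre, 5 mm above the tray's underside. May slide a little in the tray; do not lift.
- eclair1: Loose chocolate-topped eclair, 127 x 42 x 34 mm, lying along the tray's x in the tray (middle one as seen from the robot), 0.05 kg; origin under its centre, 5 mm above the tray's underside. May slide a little in the tray; do not lift.
- eclair2: Loose chocolate-topped eclair, 127 x 42 x 34 mm, lying along the tray's x in the tray (left one as seen from the robot), 0.05 kg; origin under its centre, 5 mm above the tray's underside. May slide a little in the tray; do not lift.
Not all that is in view belongs to the job. What is shaped like the eclair2 but green or purple is not meant.

How it is judged (in metres and radians):
On the way, in this order (a step that is already met when the one before it is completed fails the run):
1. the tray is pushed fully home against the back stop (x of tray in the frame of dock above -0.005 m and z of tray in the frame of dock below 0.034 m and angle between the x axis of tray and the x axis of dock, either way round below 0.05 rad and value of joint lever below 0.4 rad), for 0.2 s.
2. the lever has snapped over to its shut stop (value of joint lever above 1.95 rad), for 0.2 s.
At the end, for the whole second after the job is handed in: The tray is home in the dock (origin within 5 mm of home along the dock, flat and in line within 0.05 rad), the lever is shut (joint above 1.95 of 2.09) and at rest, the eclairs lie in the tray, and each bystander is within 20 mm of its start and upright (x of tray in the frame of dock above -0.005 m and z of tray in the frame of dock below 0.034 m and angle between the x axis of tray and the x axis of dock, either way round below 0.05 rad and value of joint lever above 1.95 rad and velocity of joint lever between -0.1 and 0.1 rad/s and linear speed of tray below 0.02 m/s and not (z of eclair0 in the frame of tray above 0.03 m or z of eclair0 in the frame of tray below -0.01 m or angle between eclair0's own z axis and vertical above 0.5 rad) and not (z of eclair1 in the frame of tray above 0.03 m or z of eclair1 in the frame of tray below -0.01 m or angle between eclair1's own z axis and vertical above 0.5 rad) and not (z of eclair2 in the frame of tray above 0.03 m or z of eclair2 in the frame of tray below -0.01 m or angle between eclair2's own z axis and vertical above 0.5 rad) and distance of each of cup, mug, shaker, tongs, carton, bell from where it was at the start of the episode below 0.02 m and angle between each of cup, mug, shaker, tongs, carton, bell's own z axis and vertical below 0.3 rad); the robot touches nothing.
It fails at once if the lever is gripped or forced (contact force between the fingers and lever above 35 N).
It fails at once if the tray is lifted or tipped (height (world z) of tray above 0.045 m or height (world z) of tray below 0.02 m or angle between tray's own z axis and vertical above 0.15 rad).
It fails at once if an eclair is lifted, tipped over or leaves the tray ((z of eclair0 in the frame of tray above 0.03 m or z of eclair0 in the frame of tray below -0.01 m or angle between eclair0's own z axis and vertical above 0.5 rad) or (z of eclair1 in the frame of tray above 0.03 m or z of eclair1 in the frame of tray below -0.01 m or angle between eclair1's own z axis and vertical above 0.5 rad) or (z of eclair2 in the frame of tray above 0.03 m or z of eclair2 in the frame of tray below -0.01 m or angle between eclair2's own z axis and vertical above 0.5 rad)).
It fails at once if another thing on the counter is pushed away, lifted or knocked over (distance of any of cup, mug, shaker, tongs, carton, bell from where it was at the start of the episode above 0.02 m or angle between any of cup, mug, shaker, tongs, carton, bell's own z axis and vertical above 0.3 rad).
It also fails if it takes over 42 s, if anything falls off the work surface, if the arm or the gripper's body presses on something with over 40 N, if the wrist force passes 120 N, or if a joint passes its speed limit or range.

## Working session

There is one attempt and no reset: what is moved stays moved. The work goes in short steps, each a Python script; the robot and the scene stay as the last script left them, time stands still between calls to the robot, and variables do not carry over. Pictures are saved under pics/ and viewed, at most 10 in all, crops included, and the job is handed in when it is done.

```bash
mkdir -p pics; ls; python3 - <<'E'
from station import *
import cv2,numpy as np
for n in ("top","scene"):
    im=get_image(n); cv2.imwrite(f"pics/{n}0.png",im[:,:,::-1])
    c=get_calibration(n); print(n,{k:np.round(v,4).tolist() for k,v in c.items()})
    for nm in ("dock","tray","lever","lever_tip","eclair0","bell","cup","mug","shaker"):
        print(nm,[(np.round(d["extent"]).tolist(),round(d["score"],2)) for d in spot_in(nm,n)[:4]])
o=get_obs();print(o["t"],o["ee_rot"],o["tcp_pos"]);print(get_calibration("wrist"))
try: print(grasp_offset)
except Exception as e: print(e)
E
```

```text
pics
top {'fx': 480.9943, 'fy': 480.9943, 'cx': 285.2555, 'cy': 210.12, 'R': [[-0.0087, -1.0, -0.0025], [-0.9816, 0.009, -0.191], [0.191, 0.0008, -0.9816]], 't': [-22.2683, 531.5004, 1624.7961]}
dock [([308.0, 187.0, 83.0, 80.0], 0.77)]
tray [([300.0, 191.0, 60.0, 59.0], 0.87)]
lever [([338.0, 199.0, 19.0, 14.0], 0.6)]
lever_tip [([347.0, 150.0, 20.0, 22.0], 0.71), ([339.0, 199.0, 21.0, 16.0], 0.59)]
eclair0 [([286.0, 192.0, 16.0, 37.0], 0.96), ([312.0, 189.0, 14.0, 32.0], 0.75), ([298.0, 189.0, 11.0, 36.0], 0.75), ([262.0, 258.0, 31.0, 35.0], 0.62)]
bell [([377.0, 284.0, 24.0, 21.0], 0.74), ([312.0, 190.0, 18.0, 37.0], 0.44)]
cup [([347.0, 151.0, 19.0, 23.0], 0.89)]
mug [([241.0, 174.0, 33.0, 30.0], 0.8), ([298.0, 190.0, 18.0, 37.0], 0.64)]
shaker [([255.0, 214.0, 18.0, 23.0], 0.68)]
scene {'fx': 393.7493, 'fy': 393.7493, 'cx': 276.5526, 'cy': 210.4009, 'R': [[0.4313, 0.9022, -0.0077], [0.7695, -0.3723, -0.5189], [-0.471, 0.2179, -0.8548]], 't': [-217.7485, -344.1471, 1632.2167]}
dock [([270.0, 272.0, 110.0, 64.0], 0.7)]
tray [([271.0, 251.0, 73.0, 74.0], 0.66)]
lever [([224.0, 244.
[... 261 characters left out ...]
)]
cup [([236.0, 305.0, 29.0, 29.0], 0.88)]
mug [([332.0, 240.0, 35.0, 31.0], 0.72)]
shaker [([302.0, 210.0, 16.0, 32.0], 0.61)]
1.0 [-1.79999983e+02  1.25197995e-03  1.77525449e+01] [ 190.56052334 -595.24552011  201.70104649]
{'fx': 332.39809293719713, 'fy': 332.39809293719713, 'cx': 280.82413417341843, 'cy': 210.7739518961911, 'mount': array([[ 4.18330667e-04, -9.56136457e-01, -2.92921321e-01,
         7.32931586e+01],
       [ 9.99999884e-01,  4.70429185e-04, -1.07414085e-04,
        -3.02543936e-02],
       [ 2.40501261e-04, -2.92921242e-01,  9.56136543e-01,
        -1.72229517e+02],
       [ 0.00000000e+00,  0.00000000e+00,  0.00000000e+00,
         1.00000000e+00]])}
18.700000000000003
```

```bash
python3 - <<'E'
import cv2
a=cv2.imread("pics/top0.png")[120:310,210:410]; b=cv2.imread("pics/scene0.png")[160:350,140:360]
cv2.imwrite("pics/c1.png",cv2.resize(a,None,fx=3,fy=3,interpolation=2)); cv2.imwrite("pics/c2.png",cv2.resize(b,None,fx=3,fy=3,interpolation=2))
E
```

```text
(no output)
```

View pics/c1.png

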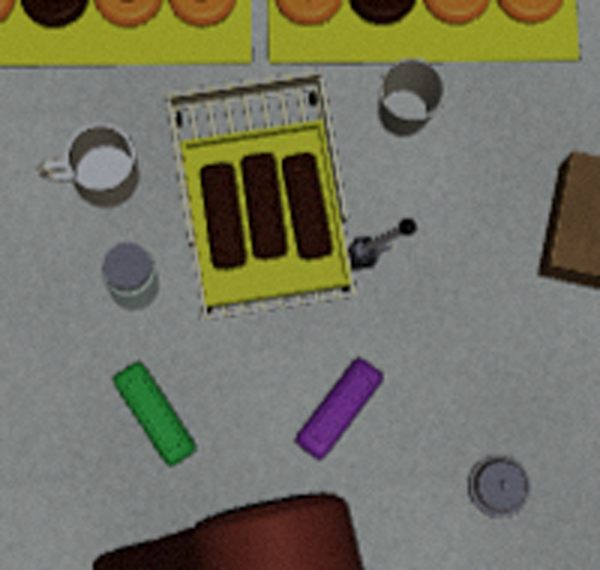

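View pics/c2.png

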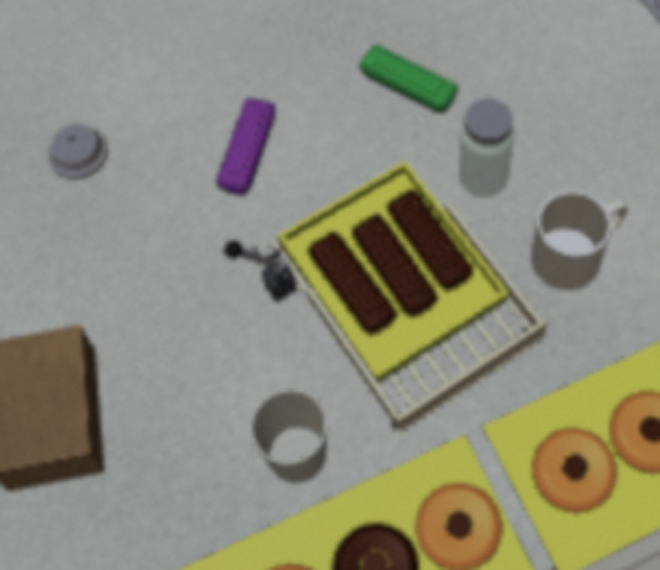

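```bash
cat > h.py <<'E'
from station import *
import numpy as np, cv2
from scipy.optimize import least_squares
from scipy.spatial.transform import Rotation as Ro
def proj(c,X):
    p=np.asarray(X)@np.array(c["R"]).T+c["t"]; return np.c_[c["fx"]*p[:,0]/p[:,2]+c["cx"],c["fy"]*p[:,1]/p[:,2]+c["cy"]]
def dw(s,P):
    P=np.asarray(P,float); c,n=np.cos(s[2]),np.sin(s[2]); return np.c_[s[0]+c*P[:,0]-n*P[:,1], s[1]+n*P[:,0]+c*P[:,1], P[:,2]]
def back(c,uv,z):
    r=np.array([(uv[0]-c["cx"])/c["fx"],(uv[1]-c["cy"])/c["fy"],1]); R=np.array(c["R"]); o=-R.T@c["t"]; d=R.T@r; return o+d*(z-o[2])/d[2]
E
python3 - <<'E'
from h import *
ct,cs=get_calibration("top"),get_calibration("scene")
T=lambda u,v:(210+u/3,120+v/3); S=lambda u,v:(140+u/3,160+v/3)
# (cam, px, dock pt, is tray)
D=[(ct,T(408,227),(-114,-146,145),0),(cs,S(233,249),(-114,-146,145),0),
(ct,T(168,97),(105,95,70),0),(ct,T(322,76),(105,-95,70),0),
(cs,S(545,325),(105,95,70),0),(cs,S(396,420),(105,-95,70),0),
(ct,T(181,142),(100,85,52),1),(ct,T(322,124),(100,-85,52),1),(ct,T(355,290),(-100,-85,52),1),(ct,T(208,307),(-100,85,52),1),
(cs,S(405,165),(-100,85,52),1),(cs,S(280,238),(-100,-85,52),1),(cs,S(380,376),(100,-85,52),1),(cs,S(508,296),(100,85,52),1)]
f=lambda s:np.concatenate([proj(c,dw(s,[np.add(P,(s[3]*tr,0,0))]))[0]-px for c,px,P,tr in D])
r=least_squares(f,[800,0,.15,-50],x_scale=[100,100,.1,50],loss="soft_l1")
print(r.x,np.degrees(r.x[2]));print(np.round(r.fun.reshape(-1,2) if 0 else f(r.x).reshape(-1,2),1).tolist())
for n,(u,v),z in(("bell",(377,284),23),("cup",(347,151),60),("shaker",(253,209),130),("mug",(243,174),60)):
    w=back(ct,(u,v),z); d=w[:2]-r.x[:2]; a=r.x[2]; print(n,w.round(), (np.array([[np.cos(a),np.sin(a)],[-np.sin(a),np.cos(a)]])@d).round())
np.save("s.npy",r.x)
E
```

```text
[ 6.52769132e+02 -6.57683587e+01  1.49768580e-01 -4.89177665e+01] 8.581107527435002
[[-0.3, -0.6], [-1.0, -0.5], [-1.4, -1.8], [0.4, -2.9], [0.1, -2.2], [-0.7, -0.6], [-0.4, -1.2], [-0.1, -2.5], [-1.3, -3.3], [-0.6, -1.3], [-1.1, -1.8], [-2.0, -1.3], [-2.3, 0.2], [-0.8, -1.5]]
bell [ 275. -340.   23.] [-415. -215.]
cup [ 741. -248.   60.] [  60. -193.]
shaker [521.  80. 130.] [-109.  164.]
mug [660. 120.  60.] [ 35. 183.]
```

```bash
cat >> h.py <<'E'
def pose(s,P,yaw=None): return dw(s,[P])[0], [180,0,np.degrees(s[2]) if yaw is None else yaw]
def wristcal():
    o=get_obs(); c=dict(get_calibration("wrist")); M=np.array(c["mount"])
    Rt=Ro.from_euler("xyz",o["ee_rot"],degrees=True).as_matrix(); Rc=Rt@M[:3,:3]; p=Rt@M[:3,3]+o["tcp_pos"]
    c["R"]=Rc.T; c["t"]=-Rc.T@p; return c
E
python3 - <<'E'
from h import *
s=np.load("s.npy"); grip(0)
goto(*pose(s,(-170,-30,400)))
c=wristcal(); im=get_image("wrist"); print(get_obs()["tcp_pos"],get_obs()["t"])
cv2.imwrite("pics/w1.png",im[:,:,::-1]); import pickle; pickle.dump(c,open("c1.pkl","wb"))
for P in [(-114,-146,145),(-160,95,30),(-149,85,52),(-149,-85,52),(105,95,70),(105,-95,70)]: print(P,proj(c,dw(s,[P])).round(1))
E
```

```text
[ 488.93619011 -121.5209512   399.34631362] 3.95
(-114, -146, 145) [[373.6 123. ]]
(-160, 95, 30) [[202.9 149.6]]
(-149, 85, 52) [[205.7 144.1]]
(-149, -85, 52) [[316.1 144. ]]
(105, 95, 70) [[181.2 -58.4]]
(105, -95, 70) [[331.6 -58.6]]
```

View pics/w1.png

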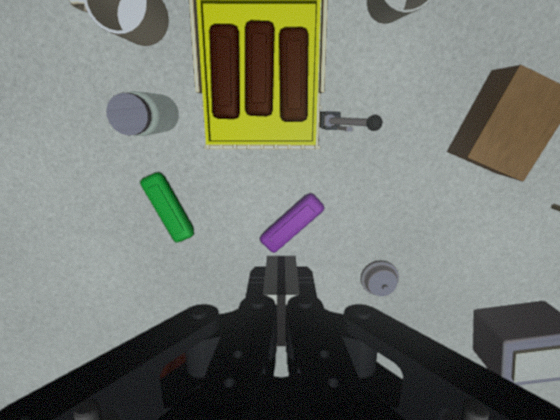

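```bash
python3 - <<'E'
from h import *
s=np.load("s.npy"); ux=dw([0,0,s[2]],[(1,0,0)])[0]
goto(*pose(s,(-195,0,120))); move_l(pose(s,(-195,0,41))[0],speed=100); wait(.3)
f0=np.array(get_obs()["wrist_force"]); L=[]; x=-195
while x<-95:
    x+=4 if x<-125 else 1.5
    move_l(pose(s,(x,0,41))[0],speed=50); o=get_obs(); f=-(o["wrist_force"]-f0)@ux; L.append((x,round(f,1),round((o["tcp_pos"]-dw(s,[(0,0,0)])[0])@ux,1)))
    if f>16: break
print(L,o["t"],o["wrist_force"]-f0)
c=wristcal(); cv2.imwrite("pics/w2.png",get_image("wrist")[:,:,::-1]);cv2.imwrite("pics/t2.png",cv2.resize(get_image("top")[120:310,210:410,::-1],None,fx=3,fy=3))
E
```

```text
[(-191, np.float64(-0.1), np.float64(-190.6)), (-187, np.float64(-0.0), np.float64(-186.7)), (-183, np.float64(0.5), np.float64(-182.7)), (-179, np.float64(-0.9), np.float64(-178.7)), (-175, np.float64(-0.5), np.float64(-174.7)), (-171, np.float64(-0.8), np.float64(-170.7)), (-167, np.float64(0.6), np.float64(-166.7)), (-163, np.float64(-1.2), np.float64(-162.7)), (-159, np.float64(-0.4), np.float64(-158.7)), (-155, np.float64(-0.2), np.float64(-154.7)), (-151, np.float64(-0.3), np.float64(-150.7)), (-147, np.float64(-0.7), np.float64(-146.7)), (-143, np.float64(-0.6), np.float64(-142.7)), (-139, np.float64(-0.5), np.float64(-138.7)), (-135, np.float64(-1.2), np.float64(-134.7)), (-131, np.float64(-0.2), np.float64(-130.7)), (-127, np.float64(-1.2), np.float64(-126.7)), (-123, np.float64(-1.0), np.float64(-122.6)), (-121.5, np.float64(-1.0), np.float64(-121.4)), (-120.0, np.float64(-0.4), np.float64(-119.9)), (-118.5, np.float64(-0.0), np.float64(-118.4)), (-117.0, np.float64(-0.3), np.float64(-116.9)), (-115.5, np.float64(0.5), np.float64(-115.4)), (-114.0, np.float64(-0.6), np.float64(-113.9)), (-112.5, np.float64(-0.9), np.float64(-112.4)), (-111.0, np.float64(-0.2), np.float64(-110.9)), (-109.5, np.float64(-0.8), np.float64(-109.4)), (-108.0, np.float64(0.0), np.float64(-107.9)), (-106.5, np.float64(-0.7), np.float64(-106.4)), (-105.0, np.float64(0.2), np.float64(-104.9)), (-103.5, np.float64(-0.3), np.float64(-103.4)), (-102.0, np.float64(-0.8), np.float64(-101.9)), (-100.5, np.float64(-0.2), np.float64(-100.4)), (-99.0, np.float64(-0.2), np.float64(-98.9)), (-97.5, np.float64(0.2), np.float64(-97.4)), (-96.0, np.float64(0.4), np.float64(-95.9)), (-94.5, np.float64(-0.9), np.float64(-94.3))] 15.5333 [ 0.72852045  1.39721555 -0.68551   ]
```

View pics/w2.png

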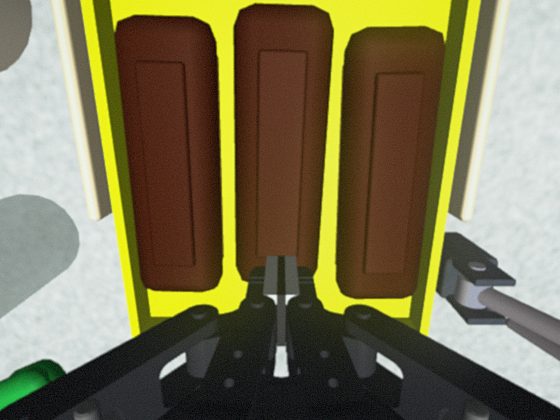

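```bash
python3 - <<'E'
from h import *
o=get_obs(); print(o["t"],o["tcp_pos"],o["ee_rot"],o["wrist_force"],o["moment"],o["grip_width"],o["effort"])
E
```

```text
15.6333 [559.34294298 -79.83861101  41.0076483 ] [-1.79999127e+02  6.43158957e-05  8.58479908e+00] [-0.34262356 -0.10829533 -0.37128648] [ 0.02830623 -0.00170221  0.00797545] -0.23412190219809476 [ 3.35025521e-03 -3.72342467e+01 -2.52564311e+01  3.78440473e-04
 -2.29607875e-03  7.95832307e-05]
```

View pics/t2.png

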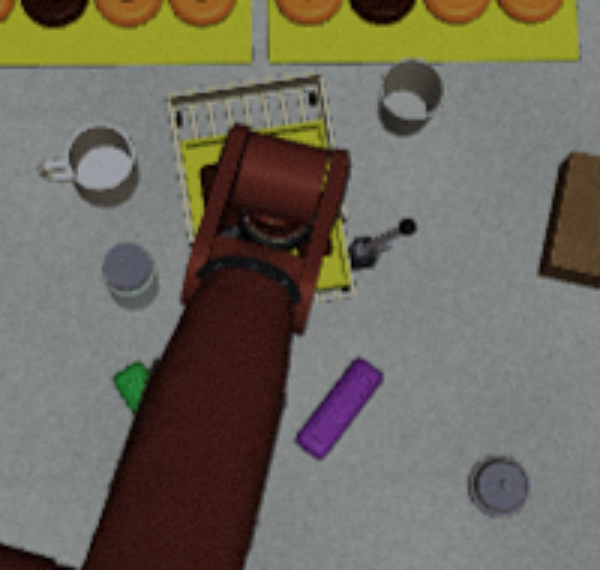

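```bash
python3 - <<'E'
from h import *
s=np.load("s.npy"); c=wristcal(); print(s)
for P in [(-75,91,60),(-75,-91,60),(-149,85,52),(-149,-85,52),(-112,0,60),(-114,-103,60),(-94,0,41),(-83,0,41),(-94,0,80)]: print(P,proj(c,dw(s,[P])).round(1))
im=cv2.imread("pics/w2.png"); cv2.imwrite("pics/w2c.png",cv2.resize(im[190:420,120:450],None,fx=2.4,fy=2.4,interpolation=2))
E
```

```text
[ 6.52769132e+02 -6.57683587e+01  1.49768580e-01 -4.89177665e+01]
(-75, 91, 60) [[ 94.1 224.1]]
(-75, -91, 60) [[466.9 224.3]]
(-149, 85, 52) [[133.1 340.8]]
(-149, -85, 52) [[428.  340.9]]
(-112, 0, 60) [[280.5 291.3]]
(-114, -103, 60) [[477.6 294.8]]
(-94, 0, 41) [[280.6 245. ]]
(-83, 0, 41) [[280.6 226.5]]
(-94, 0, 80) [[280.5 279.2]]
```

View pics/w2c.png

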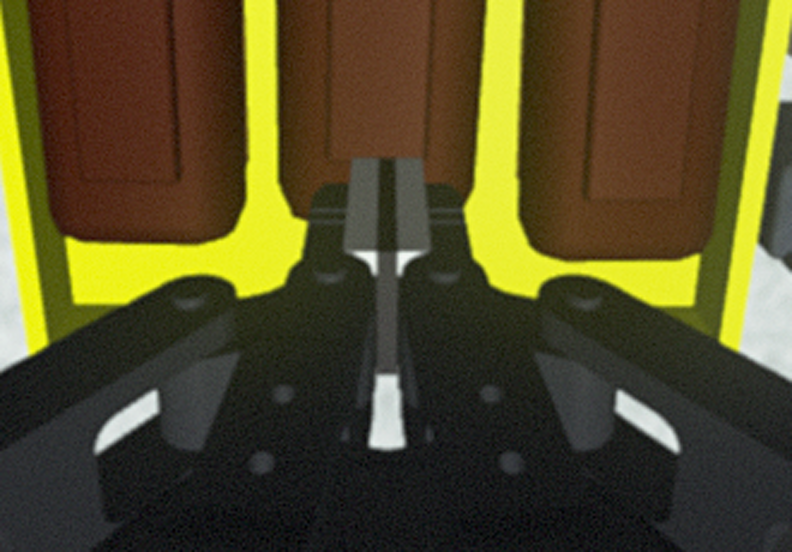

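```bash
python3 - <<'E'
from h import *
s=np.load("s.npy")
move_l(pose(s,(-195,0,41))[0],speed=150); wait(.1); f0=np.array(get_obs()["wrist_force"]); z=41; L=[]
while z>-45:
    z-=2
    try: move_l(pose(s,(-195,0,z))[0],speed=40)
    except Exception as e: print(z,repr(e)); break
    o=get_obs(); f=o["wrist_force"]-f0; L.append((z,round(o["tcp_pos"][2],1),round(f[2],1)))
    if np.linalg.norm(f)>4: break
print(L,f,get_obs()["t"])
E
```

```text
[(39, np.float64(38.8), np.float64(-0.7)), (37, np.float64(36.7), np.float64(0.3)), (35, np.float64(34.8), np.float64(-0.9)), (33, np.float64(32.9), np.float64(-0.5)), (31, np.float64(30.8), np.float64(-1.1)), (29, np.float64(28.8), np.float64(0.3)), (27, np.float64(26.8), np.float64(-0.4)), (25, np.float64(24.8), np.float64(-0.9)), (23, np.float64(22.8), np.float64(-0.3)), (21, np.float64(20.8), np.float64(0.3)), (19, np.float64(18.8), np.float64(-1.4)), (17, np.float64(16.8), np.float64(-1.0)), (15, np.float64(14.8), np.float64(0.2)), (13, np.float64(12.8), np.float64(-1.4)), (11, np.float64(10.8), np.float64(-0.9)), (9, np.float64(8.8), np.float64(-1.8)), (7, np.float64(6.8), np.float64(-1.2)), (5, np.float64(4.8), np.float64(-0.9)), (3, np.float64(2.9), np.float64(-0.9)), (1, np.float64(0.8), np.float64(-0.8)), (-1, np.float64(-1.2), np.float64(-0.7)), (-3, np.float64(-3.2), np.float64(-1.3)), (-5, np.float64(-5.2), np.float64(-0.2)), (-7, np.float64(-7.2), np.float64(-0.8)), (-9, np.float64(-9.2), np.float64(-0.6)), (-11, np.float64(-11.2), np.float64(-1.1)), (-13, np.float64(-13.2), np.float64(-1.0)), (-15, np.float64(-15.2), np.float64(-0.7)), (-17, np.float64(-17.2), np.float64(-0.6)), (-19, np.float64(-19.2), np.float64(-0.8)), (-21, np.float64(-21.2), np.float64(-1.7)), (-23, np.float64(-23.1), np.float64(-1.2)), (-25, np.float64(-25.2), np.float64(-0.8)), (-27, np.float64(-27.2), np.float64(-0.8)), (-29, np.float64(-29.2), np.float64(-0.6)), (-31, np.float64(-29.6), np.float64(12.0))] [-4.06897049  2.80994897 12.04397882] 25.55
```

```bash
python3 - <<'E'
from h import *
s=np.load("s.npy"); ux=dw([0,0,s[2]],[(1,0,0)])[0]; Z=13
move_l(pose(s,(-190,0,Z))[0],speed=120); f0=np.array(get_obs()["wrist_force"]); x=-118
move_l(pose(s,(x,0,Z))[0],speed=60); L=[]
while x<-90:
    o=get_obs(); f=-(o["wrist_force"]-f0)@ux; L.append((x,float(round(f,1)),float(round((o["tcp_pos"]-dw(s,[(0,0,0)])[0])@ux,1))))
    if f>13: break
    x+=1.5 if x>-115 else 3; move_l(pose(s,(x,0,Z))[0],speed=40)
wait(.25); o=get_obs(); print(L,o["t"],(o["wrist_force"]-f0).round(1))
cv2.imwrite("pics/w3.png",get_image("wrist")[:,:,::-1]); cv2.imwrite("pics/t3.png",get_image("top")[:,:,::-1])
E
```

```text
[(-118, -0.0, -117.7), (-115, 2.0, -114.8), (-112, 0.3, -111.5), (-110.5, 1.2, -110.4), (-109.0, 1.7, -108.8), (-107.5, 4.6, -108.7), (-106.0, 8.3, -108.8), (-104.5, 11.3, -108.9), (-103.0, 14.4, -108.9)] 29.6667 [-14.   -3.7  10.8]
```

View pics/w3.png

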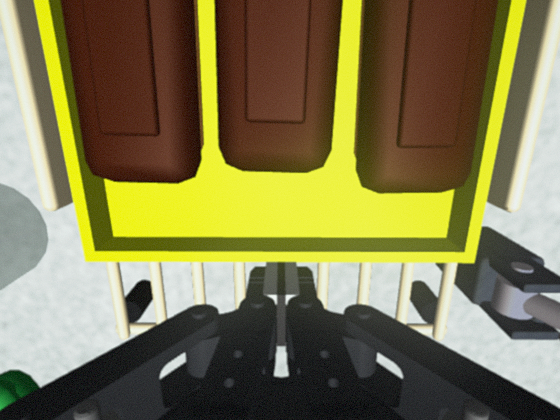

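```bash
python3 - <<'E'
from h import *
s=np.load("s.npy")
move_l(pose(s,(-180,0,13))[0],speed=200)
goto(*pose(s,(-190,-200,109))); move_l(pose(s,(-114,-195,109))[0],speed=200)
f0=np.array(get_obs()["wrist_force"]); L=[get_obs()["t"]]
for y in (-150,-128,-110):
    move_l(pose(s,(-114,y,109))[0],speed=70); f=get_obs()["wrist_force"]-f0; L.append((y,f.round(1).tolist()))
print(L,get_obs()["t"])
cv2.imwrite("pics/s4.png",cv2.resize(get_image("scene")[160:350,140:360,::-1],None,fx=3,fy=3)); 
E
```

```text
[31.725, (-150, [0.8, -1.5, 1.2]), (-128, [-0.1, -0.2, 0.3]), (-110, [-0.1, -0.5, 0.8])] 33.3917
```

View pics/s4.png

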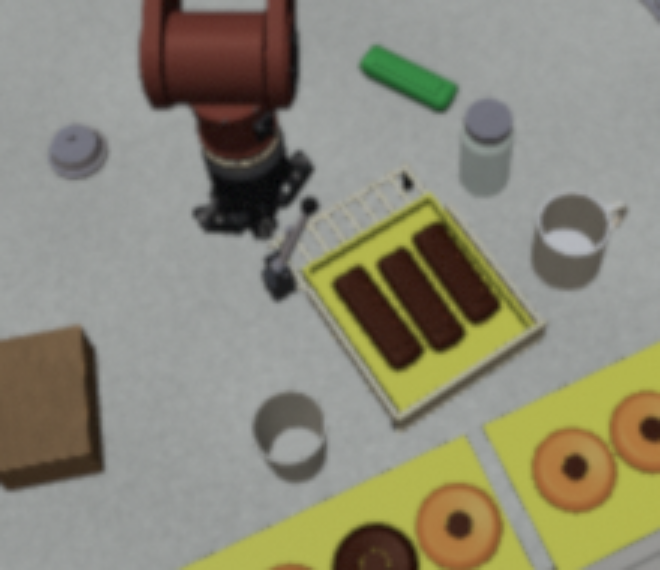

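```bash
python3 - <<'E'
from h import *
s=np.load("s.npy")
move_l(pose(s,(-150,-140,220))[0],speed=150); wait(.3); print(get_obs()["t"])
cv2.imwrite("pics/s5.png",cv2.resize(get_image("scene")[160:350,140:360,::-1],None,fx=3,fy=3)); 
E
```

```text
34.6917
```

View pics/s5.png

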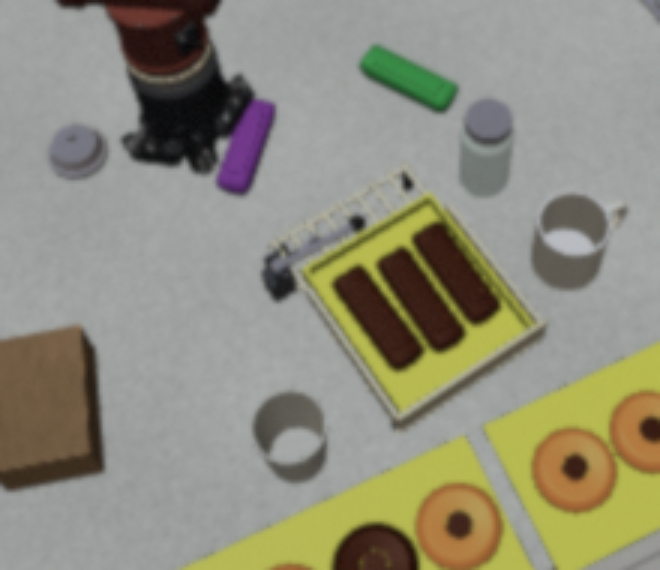

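```bash
python3 - <<'E'
from h import *
s=np.load("s.npy"); p=proj(get_calibration("scene"),dw(s,[(-114,-3,48)]))[0]; print(p)
if np.linalg.norm(p-[259.3,234.3])<5: print(sign_off())
E
```

```text
[257.91848192 233.93418575]
the job is handed in; nothing more can be done
None
```

I pushed the tray home until it stalled against the back stop, then pushed the lever past upright and it snapped shut across the tray's front; the job was handed in at about 35 s of 42, with the other things looking unmoved in the last picture (the tongs were not checked).

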